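# Flip one option lever on the stage-prop control box with a stylus

### The arm

A 6-joint arm with a two-finger parallel gripper is mounted at the origin on the work surface. World frame = base frame: x ahead of the robot, y to its left, z up, the work surface at z = 0. Lengths are in m, angles in rad, forces in N, time in s.
With the tool pointing down it reaches from about 0.3 to 0.875 m from the base axis. Payload 6.4 kg.
Tool frame: the origin (TCP) lies at the very end of the fingers, on their centre line; the grasp point (between the pads) lies 19 mm behind it; z points along the fingers, y is the direction in which the jaws open and shut (so a half turn about z gives the same grasp; the last joint's range is limited). The gripper opens to 88 mm and grips with 3 to 60 N. Pads are 18 mm wide; open, the fingers measure 123 mm over their backs; the gripper's body (75 mm by 187 mm) begins 45 mm behind the grasp point.
Start: joints at [1.109, 0.181, 1.607, -0, 1.354, -0.206], TCP at [0.145, 0.556, 0.239] pointing down, gripper open.
Joint ranges: [-2.99, 2.99], [-0.89, 2.07], [0.3, 2.58], [-1.14, 4.28], [0, 2.63], [-3.12, 3.12]. Speed limits (rad/s): [2.57, 2.57, 3.01, 3.14, 3.14, 3.14].

### API

Orientations are given as a unit quaternion [x, y, z, w].
In Python, from plant import arm gives the robot as it stands. The module is installed in compiled form; this text tells all that it offers.
- The arm moves only by the shell command python3 -m inch 'ROWS'. ROWS is JSON, a list of rows, each a list of 5 numbers: the shift along the tool's x, y, z in m, then the turn about the tool's z in degrees, then the closure in counts, from 0 (fully open) to 255 (shut). A call has 1 to 5 rows; each row is the pose to reach, as a shift and turn from the pose commanded when the call began, along the tool's axes at that moment; what a row does not reach only later rows make up. A row lasts 1/8 s, in which the tool goes at most 62.5 mm and 10.7 degrees, less where a joint would pass 70% of its speed; a pose out of reach is approached as far as the arm can. A call with a gripper value outside its range is refused whole. The fingers move at their own pace and stop on an object; the grip force is fixed at half the most. Time passes only in rows, so rows that repeat a pose let the fingers close. It gives the time, the measured TCP pose, the force and the opening at its end, in the units of the state.
- arm.get_state(): the state, without advancing time (a new reading comes with each control period).
- arm.camera(name): name is "scene" or "top" or "wrist"; returns a dict with "color" (400x640x3 uint8, red, green, blue), "range_z" (400x640 float32, m along the optical axis (not along the pixel's ray), 0 where there is no reading), "camera_matrix" (3x3 intrinsics, pixels), "k1" (the pictures are not rectified: a ray, as slopes to the right and down, at radius r is drawn at 1 + k1 r^2 times it, then the intrinsics apply), "world_to_cam" (4x4, takes a point from world to camera coordinates). Camera axes: x right, y down, z forward; pixel columns grow to the right and rows downward; lengths in m; the calibration is good to about 2 mm. A picture is of the moment at which its call begins.
- arm.job_done(): hands the job in, once; it reports no verdict.
The state is a dict: "clock": time; "q": joint angles; "qd": joint speeds; "tau": joint torques, N m; "tool_pos": TCP position; "orientation": TCP orientation; "force": force on the tool from outside, world axes, zero at the start; "ft_torque": the same for the moment, N m; "finger_gap": opening from 0.0 (shut) to 1.0 (fully open).
Only numpy, scipy, OpenCV 4.12 (cv2) and the standard library are available. Lean on these libraries where they do the work, as an engineer would, in place of code of your own. Each camera call takes 0.05 s, during which the arm holds its last target. There are 200 camera calls.

### The job

Pick up the stylus lying in the metal tray and, with its steel tip, push the second lever from the round-lamp end of the grey control box fully over, so that it leans the same way as the lever at the opposite end. Leave the other three levers as they are and do not touch the box or its levers with the gripper. Then lay the stylus flat back in the tray and let go.

Things in the scene. Friction and masses are not known exactly. Their poses are not given: they have to be found in the camera images.
- stylus_mid (a point): Centre of the stylus, half-way along and up. A straight bar 200 mm long: wooden handle 16 mm square from 100 mm behind this point to 40 mm ahead, then a steel shank 10 mm square with a blunt tip 100 mm ahead. About 60 g, balanced near this point. x axis along the bar to the steel tip, z up. It starts flat in the tray, tip roughly away from the robot, this point 8 mm above the tray floor.
- tray_in (a point): Centre of the inner floor (top face) of a plain rectangular steel tray, fixed to the table: inside 270 mm along its x axis and 150 mm along its y, floor 5 mm thick, walls 5 mm thick standing 11 mm above the floor.
- bank: Grey box fixed to the table, 80 (x) by 230 (y) by 58 mm high; origin: centre of its underside; x points away from the robot within 20 degrees. On top: round white lamp lens at y = +90 mm, 15 mm high, then levers 1 to 4 at y = +45, +5, -35, -75 mm. Each is a bar 14 mm wide (y), 8 thick, 45 long, pivoting about a line along y at x = 0, 58 mm above the origin.
- lever1 (a joint): First lever, next to the lamp, rad: 0 leans 0.45 rad from upright to the box's -x (towards the robot), 0.9 (end stop) leans 0.45 rad to +x. It stays where it is left. Starts near 0.
- lever2 (a joint): Second lever from the lamp, the one to flip; same sense and stops. Starts between 0 and 0.15. Pushing it half-way up takes about 2 N; friction alone holds it.
- lever3 (a joint): Third lever, same sense; starts near 0.
- lever4 (a joint): Fourth lever, at the end away from the lamp, same sense; starts already over, near 0.9.
There are look-alikes about, which are no part of the job. There is more than one size of the part that bears stylus_mid; the job needs the middle-sized.

How it is judged:
On the way, in this order (a step that is already met when the one before it is completed fails the run):
1. the stylus is held, lifted clear of the tray (contact force between the fingers and stylus above 0.5 N and height (world z) of stylus_mid above 0.05 m), for 0.1 s.
2. the second lever is pushed fully over while the stylus is held (contact force between the fingers and stylus above 0.5 N and value of joint lever2 above 0.7 rad), for 0.1 s.
At the end, for the whole second after the job is handed in: The second lever reads over 0.7 rad (of 0.9), the first and third under 0.3, the fourth over 0.6; the stylus lies at rest in the tray, flat within 7 degrees, its centre within 60 mm (along) and 70 mm (across) of the tray's centre and less than 20 mm above the floor (value of joint lever2 above 0.7 rad and value of joint each of lever1, lever3 below 0.3 rad and value of joint lever4 above 0.6 rad and x of stylus_mid in the frame of tray_in between -0.06 and 0.06 m and y of stylus_mid in the frame of tray_in between -0.07 and 0.07 m and z of stylus_mid in the frame of tray_in below 0.02 m and angle between stylus_mid's own x axis and vertical between 1.45 and 1.69 rad and linear speed of stylus below 0.02 m/s); the robot touches nothing.
It fails at once if another lever is moved (value of joint any of lever1, lever3 above 0.3 rad or value of joint lever4 below 0.6 rad).
It fails at once if the gripper or arm touches the control box or its levers (contact force between any of the fingers, the arm and bank above 1 N).
It also fails if it takes over 51 s, if anything falls off the work surface, if the arm or the gripper's body presses on something with over 40 N, if the wrist force passes 120 N, or if a joint passes its speed limit or range.

## Working session

There is one attempt and no reset: what is moved stays moved. The work goes in short steps, Python scripts to look and compute and a shell command to move; the robot and the scene stay as the last step left them, time stands still between calls to the robot, and variables do not carry over. Pictures are saved under pics/ and viewed, about 8 in all and at most 12, crops included, and the job is handed in when it is done.

```bash
mkdir -p pics
cat > h.py <<'E'
import numpy as np, cv2, pickle
from plant import arm
def shot(n,f):
    c=arm.camera(n); pickle.dump(c,open(f'pics/{f}.pkl','wb')); cv2.imwrite(f'pics/{f}.png',c['color'][:,:,::-1]); return c
def load(f): return pickle.load(open(f'pics/{f}.pkl','rb'))
def ray(c,u,v):
    d=np.array([[-0.,0,0,0]]); K=np.array(c['camera_matrix'])
    D=np.array([c['k1'],0,0,0.])
    p=cv2.undistortPoints(np.array([[[u,v]]],float),K,D)[0,0]
    return np.array([p[0],p[1],1.])
def w(c,u,v,z=None):
    """world pt from depth (z None) or on plane z"""
    T=np.linalg.inv(c['world_to_cam']); r=ray(c,u,v)
    if z is None:
        a=c['range_z'][int(v)-1:int(v)+2,int(u)-1:int(u)+2]; s=np.median(a[a>0]) if (a>0).any() else np.nan
    else:
        d=T[:3,:3]@r; s=(z-T[2,3])/d[2]
    return T[:3,:3]@(r*s)+T[:3,3]
def pix(c,P):
    T=c['world_to_cam']; 
    return cv2.projectPoints(np.array(P,float).reshape(-1,1,3),cv2.Rodrigues(T[:3,:3])[0],T[:3,3],np.array(c['camera_matrix']),np.array([c['k1'],0,0,0.]))[0][:,0]
E
python3 - <<'E'
from h import *
a=shot('top','top0');b=shot('scene','scene0')
print(arm.get_state()); print(a['camera_matrix'],a['world_to_cam'])
E
```

```text
{'clock': 0.1, 'q': array([ 1.10869345e+00,  1.81459696e-01,  1.60787919e+00,  2.67837287e-06,
        1.35385160e+00, -2.06324379e-01]), 'qd': array([-3.01462843e-04, -3.47318080e-03,  5.28018570e-05, -6.41433618e-04,
        3.22542704e-04,  1.20042260e-03]), 'tau': array([ 1.81462542e-05, -4.34824312e+01, -3.42694294e+01,  7.03103375e-02,
        3.40604642e-02, -7.69295070e-05]), 'tool_pos': array([0.1452489 , 0.5558504 , 0.23791815]), 'orientation': array([ 1.27541162e-01,  9.91832957e-01, -7.54283431e-04, -2.63301293e-04]), 'force': array([-0.48994156,  1.22848947, -0.83921419]), 'ft_torque': array([-0.02034465, -0.00851908, -0.00655219]), 'finger_gap': 1.003897051113867}
[[463.58102674   0.         322.55652948]
 [  0.         463.58102674 201.22776633]
 [  0.           0.           1.        ]] [[ 0.00994    -0.9999433  -0.00381999  0.08250526]
 [-0.99653465 -0.00959047 -0.08262398  0.43932441]
 [ 0.08258266  0.00462804 -0.99657347  1.08336049]
 [ 0.          0.          0.          1.        ]]
```

View pics/top0.png

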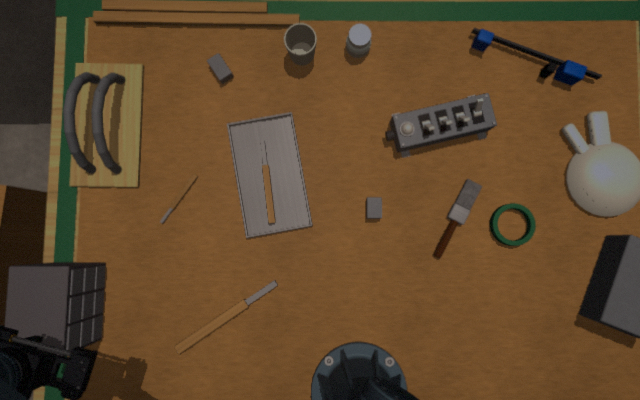

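View pics/scene0.png

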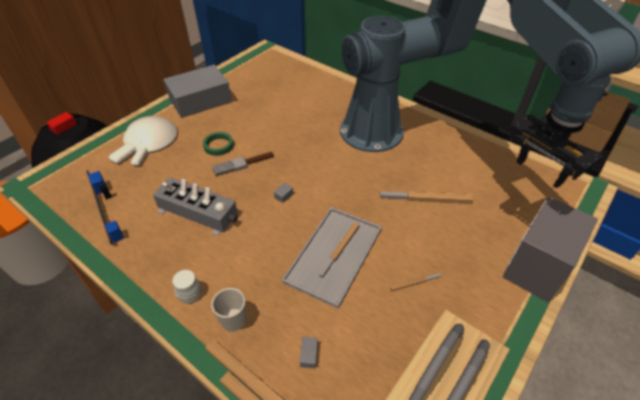

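Top view: the tray is around (270,175), and the stylus runs from its butt at (271,223) to its tip near (265,141). The box has its lamp at (406,128) and levers near (427,444,461,478; ~120). The larger and smaller look-alikes lie outside the tray. I'll enlarge both areas.

Run:
```python
from h import *
c=load('top0'); im=c['color'][:,:,::-1]
a=cv2.resize(im[105:245,220:320],None,fx=4,fy=4,interpolation=cv2.INTER_CUBIC)
b=cv2.resize(im[85:165,380:505],None,fx=3.2,fy=3.2,interpolation=cv2.INTER_CUBIC)
o=np.zeros((560,800,3),np.uint8);o[:560,:400]=a;o[:256,400:800]=b
cv2.imwrite('pics/crop1.png',np.clip(o*1.6,0,255).astype(np.uint8))
for n,u,v,z in [('butt',271,223,.013),('tip',265,141,.013),('tl',230,122,.016),('tr',291,115,.016),('br',311,228,.016),('bl',246,237,.016),('lamp',406,128,.073)]: print(n,w(c,u,v,z).round(4),w(c,u,v).round(4))
```

```text
butt [0.3858 0.2089 0.013 ] [0.3857 0.2087 0.0148]
tip [0.5834 0.2271 0.013 ] [0.5844 0.2277 0.0083]
tl [0.6283 0.3119 0.016 ] [0.632  0.315  0.0014]
tr [0.647  0.1651 0.016 ] [0.6467 0.165  0.0171]
br [0.3748 0.1136 0.016 ] [0.3751 0.114  0.0007]
bl [0.3521 0.267  0.016 ] [0.3521 0.2694 0.0019]
lamp [ 0.6035 -0.1022  0.073 ] [ 0.6036 -0.1023  0.0723]
```

View pics/crop1.png

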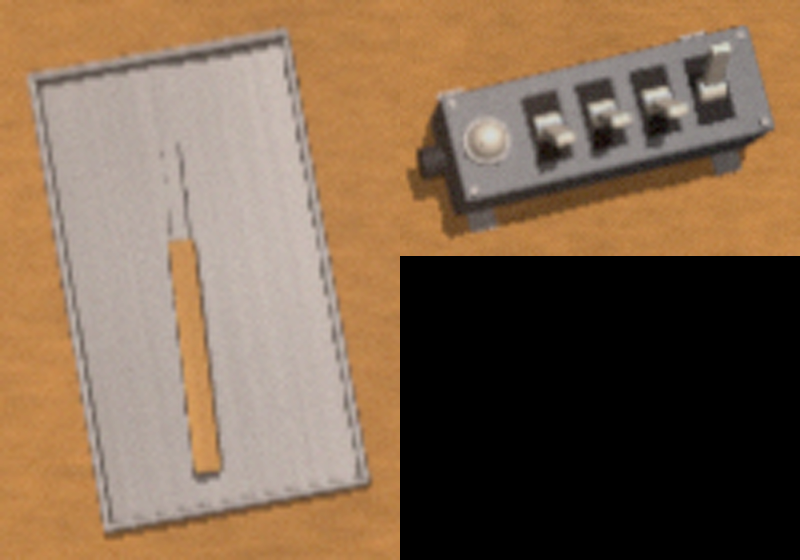

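The crop gives the stylus butt at (271.7,223) and tip at (262.7,140.7). The tray corners and box top corners are also clear. Next, fit the poses.

Run:
```python
from h import *
c=load('top0')
A=lambda x,y:(220+x/4,105+y/4); B=lambda x,y:(380+(x-400)/3.2,85+y/3.2)
def P(n,p,z): r=w(c,*p,z); print(n,r.round(4)); return r
butt=P('butt',A(207,472),.015);f=P('front',A(181,240),.021);tip=P('tip',A(172,143),.015)
d=f-butt; print('handle',np.hypot(*d[:2]),'yaw',np.degrees(np.arctan2(d[1],d[0])),'yaw2',np.degrees(np.arctan2(*(tip-butt)[1::-1])), np.hypot(*(tip-butt)[:2]))
k=[P('t',A(*p),.016) for p in [(33,77),(287,35),(367,482),(107,530)]]
m=np.mean(k,0); e=(k[0]+k[1]-k[2]-k[3])/2; print('tray',m,np.linalg.norm(e),np.degrees(np.arctan2(e[1],e[0])))
k=[P('b',B(*p),.058) for p in [(440,96),(745,29),(771,130),(463,194)]]
m=np.mean(k,0); e=(k[0]+k[3]-k[1]-k[2])/2; print('bank',m,np.linalg.norm(e),np.degrees(np.arctan2(-e[0],e[1])))
P('lamp',B(487,138),.073)
P('lamp d',B(487,138),None)
for i,p in enumerate([(557,133),(612,117),(668,103),(722,48)]):P('lev%d'%(i+1),B(*p),.098);P('d',B(*p),None)
s=arm.get_state(); print(s['tool_pos'])
```

```text
butt [0.3857 0.2069 0.015 ]
front [0.5237 0.2243 0.021 ]
tip [0.5835 0.2317 0.015 ]
handle 0.13902500332378034 yaw 7.2002179948128004 yaw2 7.134307345071102 0.19931722532278587
t [0.6227 0.316  0.016 ]
t [0.6501 0.1634 0.016 ]
t [0.3807 0.1119 0.016 ]
t [0.3509 0.2652 0.016 ]
tray [0.50109095 0.21410793 0.016     ] 0.27538183495552343 10.701224936035418
b [ 0.6375 -0.0737  0.058 ]
b [ 0.688  -0.2938  0.058 ]
b [ 0.6139 -0.3112  0.058 ]
b [ 0.5657 -0.0902  0.058 ]
bank [ 0.62629359 -0.19221731  0.058     ] 0.22604651612809154 12.607892916039136
lamp [ 0.6032 -0.1049  0.073 ]
lamp d [ 0.6033 -0.105   0.0725]
lev1 [ 0.6009 -0.1489  0.098 ]
d [ 0.6025 -0.1504  0.0916]
lev2 [ 0.6124 -0.1871  0.098 ]
d [ 0.6121 -0.1867  0.0995]
lev3 [ 0.6225 -0.2258  0.098 ]
d [ 0.6252 -0.2288  0.0882]
lev4 [ 0.6616 -0.2636  0.098 ]
d [ 0.6613 -0.2632  0.0992]
[0.1452489  0.5558504  0.23791815]
```

```bash
python3 -m inch '[[-0.03,-0.02,0,-4,60],[-0.08,-0.054,0,-9,60],[-0.13,-0.088,0,-14,60],[-0.18,-0.122,0,-19,60],[-0.23,-0.156,0,-21.8,60]]'
```

```text
clock: 0.72
tool_pos: [0.3293, 0.3456, 0.2385]
orientation: [-0.064, 0.998, -0.0, -0.0]
force: [0.8, 0.4, 0.4]
finger_gap: 0.767
```

```bash
python3 -m inch '[[-0.03,-0.044,0.02,0,60],[-0.06,-0.09,0.05,0,60],[-0.085,-0.125,0.08,0,60],[-0.099,-0.146,0.1,0,100],[-0.099,-0.146,0.1,0,100]]'
python3 - <<'E'
from h import *
c=shot('wrist','w1'); s=arm.get_state(); print(s['tool_pos'],s['orientation'],s['finger_gap'])
cv2.imwrite('pics/w1b.png',np.clip(c['color'][:,:,::-1]*1.5,0,255).astype(np.uint8))
m=np.array([.4845,.2195,.021]);d=np.array([.9923,.1239,0])
print(pix(c,[m-.1*d,m+.04*d,m+.1*d,s['tool_pos']]).round(0))
E
```

```text
clock: 1.35
tool_pos: [0.4443, 0.2131, 0.1369]
orientation: [-0.061, 0.998, -0.0, -0.002]
force: [-0.7, -0.4, -0.2]
finger_gap: 0.61
[0.44436992 0.21414136 0.13796532] [-6.13748348e-02  9.98114031e-01 -3.94749317e-05 -1.22868690e-03] 0.6067111110894989
[[322. 134.]
 [322. 271.]
 [322. 319.]
 [323. 249.]]
```

View pics/w1b.png

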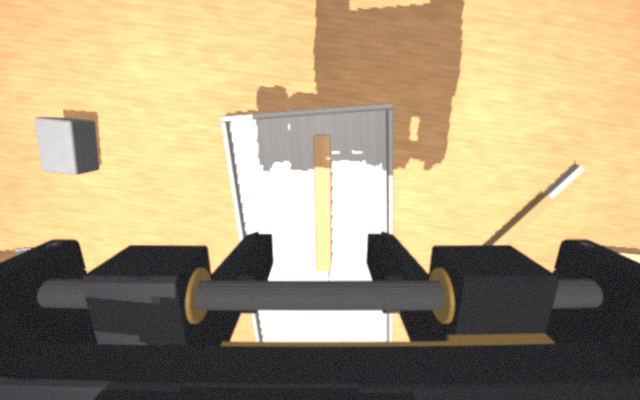

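The wrist view shows the handle from (322,135) to (322,271), exactly where predicted, and centred between the fingers. I'll descend to 3 mm above the tray floor and grip.

```bash
python3 -m inch '[[0,0,0.04,0,100],[0,0,0.09,0,100],[0,0,0.118,0,100],[0,0,0.13,0,100],[0,0,0.13,0,100]]'; python3 -m inch '[[0,0,0,0,255],[0,0,0,0,255],[0,0,0,0,255],[0,0,0,0,255],[0,0,0,0,255]]'
```

```text
clock: 2.02
tool_pos: [0.4448, 0.2153, 0.0091]
orientation: [-0.063, 0.998, 0.0, -0.0]
force: [0.2, 0.5, -0.1]
finger_gap: 0.607
clock: 2.65
tool_pos: [0.4452, 0.2147, 0.0091]
orientation: [-0.062, 0.998, 0.0, 0.0]
force: [-0.5, 0.6, 4.5]
finger_gap: 0.176
```

Grip holds: the gap is 15.5 mm, matching the 16 mm handle. Lift and carry it towards the box.

```bash
python3 -m inch '[[0,0,-0.02,0,255],[0,0,-0.06,0,255],[0,0,-0.1,0,255],[0,0,-0.13,0,255],[0,0,-0.14,0,255]]'; python3 -m inch '[[0.01,-0.03,0,0,255],[0.02,-0.08,0,0,255],[0.03,-0.13,0,0,255],[0.04,-0.18,0,-2,255],[0.05,-0.23,0,-5.5,255]]'
```

```text
clock: 3.28
tool_pos: [0.4458, 0.2148, 0.1504]
orientation: [-0.062, 0.998, 0.0, 0.001]
force: [-0.4, -0.6, -0.7]
finger_gap: 0.18
clock: 3.9
tool_pos: [0.4228, -0.0211, 0.1476]
orientation: [-0.111, 0.994, 0.0, -0.001]
force: [0.2, -1.1, -1.1]
finger_gap: 0.177
```

```bash
python3 -m inch '[[0.015,-0.05,0,0,255],[0.03,-0.1,0,0,255],[0.04,-0.15,0,0,255],[0.04,-0.195,0,0,255],[0.04,-0.207,0.03,0,255]]'; python3 -m inch '[[0,0,0.02,0,255],[0,0,0.034,0,255],[0,0,0.034,0,255]]'
python3 - <<'E'
from h import *
c=shot('top','t2'); e=shot('scene','s2'); s=arm.get_state(); print(s['tool_pos'],s['orientation'],s['finger_gap'])
im=c['color'][70:250,380:520,::-1]; e2=e['color'][140:260,110:290,::-1]
a=cv2.resize(im,(420,540),interpolation=cv2.INTER_CUBIC); b=cv2.resize(e2,(380,253),interpolation=cv2.INTER_CUBIC)
o=np.zeros((540,800,3),np.uint8);o[:,:420]=a;o[:253,420:]=b
cv2.imwrite('pics/t2c.png',np.clip(o*1.5,0,255).astype(np.uint8))
yw=2*np.arctan2(s['orientation'][1],s['orientation'][0])-np.pi; d=np.array([np.cos(yw),np.sin(yw),0]); 
t=s['tool_pos']+.14*d+[0,0,.009]; print(t,np.degrees(yw)); print((pix(c,[t])-[380,70])*3)
E
```

```text
clock: 4.53
tool_pos: [0.4314, -0.2344, 0.1193]
orientation: [-0.109, 0.994, -0.002, 0.001]
force: [-0.3, 0.5, -0.8]
finger_gap: 0.176
clock: 4.9
tool_pos: [0.4292, -0.2295, 0.0831]
orientation: [-0.11, 0.994, 0.001, -0.001]
force: [0.1, -0.9, -0.0]
finger_gap: 0.179
[ 0.43035981 -0.23043227  0.08493406] [-1.10332203e-01  9.93894763e-01 -6.87732926e-05  3.48190063e-05] 0.17881199279645857
[ 0.56695131 -0.19972786  0.09393406] 12.668931977648462
[[215.04408634 216.48992338]]
```

View pics/t2c.png

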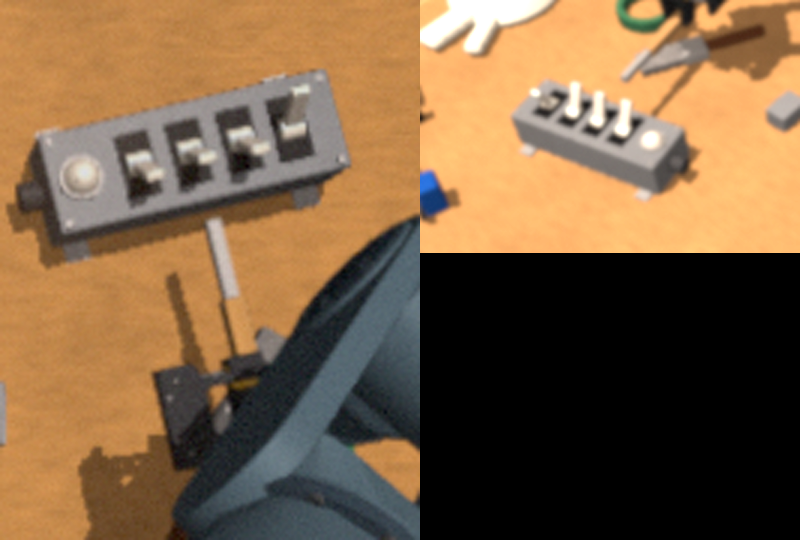

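Stylus tip at crop (214,220), as predicted. Lever 2's end is near (205,156), so I'll check the lateral alignment by projection and with the depth points.

Run:
```python
from h import *
c=load('t2'); yb=np.radians(12.6);X=np.array([np.cos(yb),np.sin(yb),0]);Y=np.array([-X[1],X[0],0]);Z=np.array([0,0,1.]);o=np.array([.6263,-.1922,0])
for n,y,s in [('l1',.045,-1),('l2',.005,-1),('l3',-.035,-1),('l4',-.075,1)]:
    b=o+y*Y+.058*Z; e=b+.045*(s*np.sin(.42)*X+np.cos(.42)*Z)
    print(n,((pix(c,[b,e])-[380,70])*3).round(0).tolist())
# depth cloud of levers in bank frame
vs,us=np.mgrid[85:150,380:500]; 
P=np.array([w(c,u,v) for u,v in zip(us.ravel(),vs.ravel())]); P=P[np.isfinite(P[:,0])]
B=np.c_[(P-o)@X,(P-o)@Y,P[:,2]]
for lo,hi in [(.025,.065),(-.015,.025),(-.055,-.015),(-.095,-.055)]:
    q=B[(B[:,2]>.08)&(B[:,2]<.11)&(B[:,1]>lo)&(B[:,1]<hi)&(abs(B[:,0])<.04)]; print(len(q),q.mean(0).round(4),q.min(0).round(4),q.max(0).round(4))
q=B[(abs(B[:,2]-.0725)<.003)&(B[:,1]>.07)]; print('lamp',len(q),q.mean(0).round(4))
q=B[(abs(B[:,2]-.058)<.004)]; print('top',q.min(0).round(4),q.max(0).round(4))
```

```text
l1 [[134.0, 162.0], [152.0, 172.0]]
l2 [[185.0, 152.0], [205.0, 161.0]]
l3 [[236.0, 141.0], [258.0, 150.0]]
l4 [[287.0, 130.0], [299.0, 91.0]]
42 [-0.0164  0.0454  0.0928] [-0.0235  0.0373  0.0801] [-0.0074  0.0511  0.1007]
43 [-0.0116  0.0051  0.0945] [-0.0175 -0.0047  0.0803] [-0.0043  0.0121  0.1007]
39 [-0.0126 -0.0354  0.0935] [-0.0192 -0.043   0.0817] [-0.0046 -0.0297  0.1001]
54 [ 0.0153 -0.0745  0.0922] [ 0.008  -0.0827  0.0804] [ 0.0237 -0.069   0.0992]
lamp 49 [-0.0025  0.09    0.0717]
top [-0.0432 -0.1162  0.054 ] [0.0428 0.1152 0.062 ]
```

Aligned: tip at bank y 5.6 mm against lever 2 at 5.1 mm. The tip is 59.5 mm short of the pivot plane, so push about 68 mm.

```bash
python3 -m inch '[[-0.015,0,0,0,255],[-0.03,0,0,0,255],[-0.04,0,0,0,255],[-0.048,0,0,0,255],[-0.055,0,0,0,255]]'; python3 -m inch '[[-0.005,0,0,0,255],[-0.009,0,0,0,255],[-0.013,0,0,0,255],[-0.013,0,0,0,255]]'
python3 - <<'E'
from h import *
c=shot('top','t3'); s=arm.get_state(); print(s['tool_pos'],s['finger_gap'],s['force'])
im=c['color'][80:170,380:520,::-1]
cv2.imwrite('pics/t3c.png',np.clip(cv2.resize(im,None,fx=5,fy=5,interpolation=cv2.INTER_CUBIC)*1.5,0,255).astype(np.uint8))
E
```

```text
clock: 5.62
tool_pos: [0.4842, -0.2182, 0.0846]
orientation: [-0.11, 0.994, 0.0, -0.0]
force: [-2.3, 0.7, -0.1]
finger_gap: 0.18
clock: 6.12
tool_pos: [0.4961, -0.2155, 0.0844]
orientation: [-0.11, 0.994, 0.0, -0.001]
force: [-4.4, -0.3, 0.5]
finger_gap: 0.178
[ 0.49611282 -0.21552618  0.08443366] 0.17624022387868285 [-3.71079573 -0.26515069 -0.58976291]
```

View pics/t3c.png

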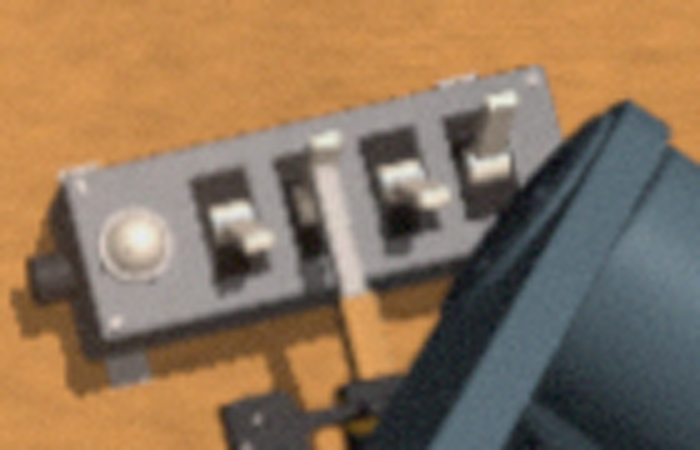

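Lever 2's end is at (325,148); parallel to lever 4's it would be at about (325,141). So it's nearly over, and I'll give it a few mm more.

```bash
python3 -m inch '[[-0.002,0,0,0,255],[-0.004,0,0,0,255],[-0.004,0,0,0,255]]'
python3 - <<'E'
from h import *
c=shot('top','t4');yb=np.radians(12.6);X=np.array([np.cos(yb),np.sin(yb),0]);Y=np.array([-X[1],X[0],0]);o=np.array([.6263,-.1922,0])
vs,us=np.mgrid[85:150,380:500]
P=np.array([w(c,u,v) for u,v in zip(us.ravel(),vs.ravel())]); P=P[np.isfinite(P[:,0])]
B=np.c_[(P-o)@X,(P-o)@Y,P[:,2]]
for lo,hi in [(.025,.065),(-.015,.025),(-.055,-.015),(-.095,-.055)]:
    q=B[(B[:,2]>.095)&(B[:,2]<.11)&(B[:,1]>lo)&(B[:,1]<hi)&(abs(B[:,0])<.04)]; print(len(q),q.mean(0).round(4),q.max(0).round(4))
E
```

```text
clock: 6.55
tool_pos: [0.4968, -0.2147, 0.0833]
orientation: [-0.11, 0.994, 0.001, -0.004]
force: [-15.9, -3.5, 3.0]
finger_gap: 0.174
22 [-0.0193  0.0449  0.0972] [-0.015   0.0508  0.0987]
27 [0.0158 0.0041 0.0977] [0.0231 0.0111 0.0997]
21 [-0.0153 -0.037   0.0979] [-0.0109 -0.0314  0.0988]
23 [ 0.0185 -0.0748  0.0982] [ 0.0232 -0.0695  0.1011]
```

The stop is reached: force rises to 16 N and lever 2's end matches lever 4's. Back off straight, lift and return.

```bash
python3 -m inch '[[0.02,0,0,0,255],[0.06,0,0,0,255],[0.09,0,0,0,255],[0.09,0.02,-0.04,0,255],[0.09,0.06,-0.065,0,255]]'; python3 -m inch '[[0,0.05,0,0,255],[-0.01,0.1,0,0,255],[-0.02,0.15,0,2,255],[-0.03,0.2,0,4,255],[-0.04,0.25,0,5.5,255]]'
```

```text
clock: 7.22
tool_pos: [0.4004, -0.1771, 0.1517]
orientation: [-0.109, 0.994, -0.001, 0.002]
force: [0.4, -0.1, -0.3]
finger_gap: 0.179
clock: 7.85
tool_pos: [0.3844, 0.0785, 0.1504]
orientation: [-0.061, 0.998, 0.0, 0.002]
force: [0.3, -0.3, -0.2]
finger_gap: 0.178
```

```bash
python3 -m inch '[[-0.03,0.04,0,0,255],[-0.06,0.08,0.02,0,255],[-0.08,0.11,0.05,0,255],[-0.092,0.126,0.08,0,255],[-0.092,0.126,0.1,0,255]]'
python3 - <<'E'
from h import *
c=shot('top','t5');e=shot('scene','s5');s=arm.get_state();print(s['tool_pos'],s['orientation'])
a=cv2.resize(c['color'][100:245,220:330,::-1],None,fx=3.5,fy=3.5,interpolation=cv2.INTER_CUBIC)
b=cv2.resize(e['color'][170:320,270:400,::-1],None,fx=3,fy=3,interpolation=cv2.INTER_CUBIC)
o=np.zeros((508,790,3),np.uint8);o[:a.shape[0],:a.shape[1]]=a;o[:b.shape[0],395:395+b.shape[1]]=b
cv2.imwrite('pics/t5c.png',np.clip(o*1.5,0,255).astype(np.uint8))
E
```

```text
clock: 8.48
tool_pos: [0.4599, 0.2148, 0.0485]
orientation: [-0.063, 0.998, 0.0, 0.0]
force: [-0.2, -0.7, -1.1]
finger_gap: 0.181
[0.45788425 0.21344978 0.04759446] [-6.24611425e-02  9.98045732e-01 -3.04830556e-06 -1.82276926e-03]
```

View pics/t5c.png

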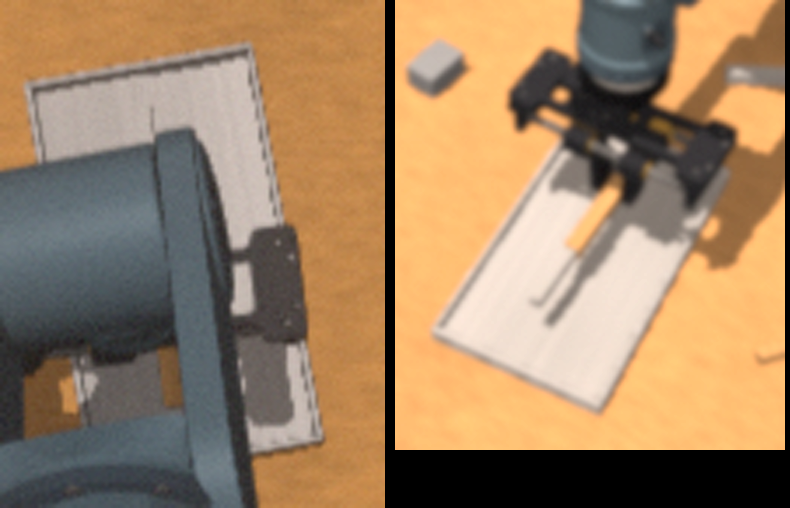

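The stylus is held level over the tray, tip at (537,303) in the right panel, well inside the walls. Lower it about 38 mm, ending slowly.

```bash
python3 -m inch '[[0,0,0.015,0,255],[0,0,0.03,0,255],[0,0,0.036,0,255],[0,0,0.0385,0,255],[0,0,0.0385,0,255]]'; python3 -m inch '[[0,0,0,0,200],[0,0,0,0,170],[0,0,0,0,140],[0,0,0,0,120],[0,0,0,0,120]]'; python3 -m inch '[[0,0,-0.02,0,110],[0,0,-0.07,0,110],[0,0,-0.12,0,110],[0.05,0,-0.16,0,110],[0.1,0,-0.18,0,110]]'
```

```text
clock: 9.2
tool_pos: [0.4596, 0.2132, 0.0113]
orientation: [-0.062, 0.998, 0.0, 0.0]
force: [-0.5, 0.2, -0.9]
finger_gap: 0.181
clock: 9.82
tool_pos: [0.4595, 0.2132, 0.0113]
orientation: [-0.062, 0.998, -0.0, 0.0]
force: [0.3, 0.3, -0.1]
finger_gap: 0.531
clock: 10.45
tool_pos: [0.3602, 0.2008, 0.1933]
orientation: [-0.062, 0.998, 0.0, 0.002]
force: [0.7, -0.2, 0.5]
finger_gap: 0.573
```

```bash
python3 -m inch '[[0,0,0,0,110],[0,0,0,0,110]]'
python3 - <<'E'
from h import *
c=shot('top','t6'); e=shot('scene','s6')
a=cv2.resize(c['color'][80:250,220:510,::-1],None,fx=2.7,fy=2.7,interpolation=cv2.INTER_CUBIC)
cv2.imwrite('pics/t6c.png',np.clip(a*1.5,0,255).astype(np.uint8))
b=cv2.resize(e['color'][170:320,140:400,::-1],None,fx=3,fy=3,interpolation=cv2.INTER_CUBIC)
cv2.imwrite('pics/s6c.png',np.clip(b*1.5,0,255).astype(np.uint8))
E
```

```text
clock: 10.7
tool_pos: [0.3607, 0.2009, 0.1915]
orientation: [-0.062, 0.998, 0.0, 0.001]
force: [0.8, 0.4, -0.3]
finger_gap: 0.568
```

View pics/t6c.png

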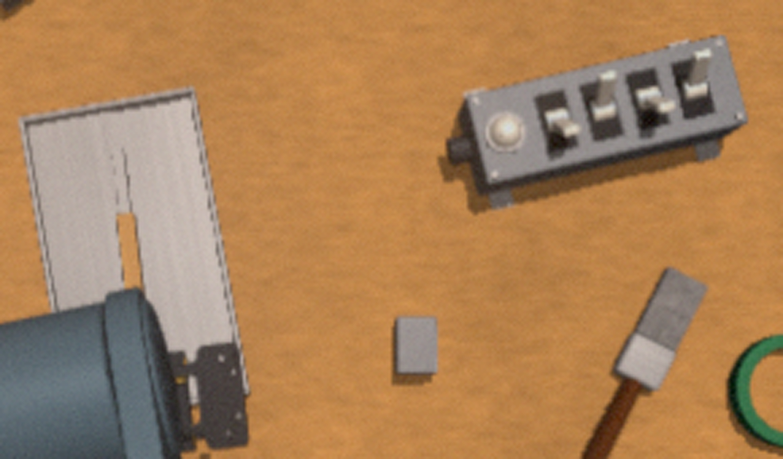

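View pics/s6c.png

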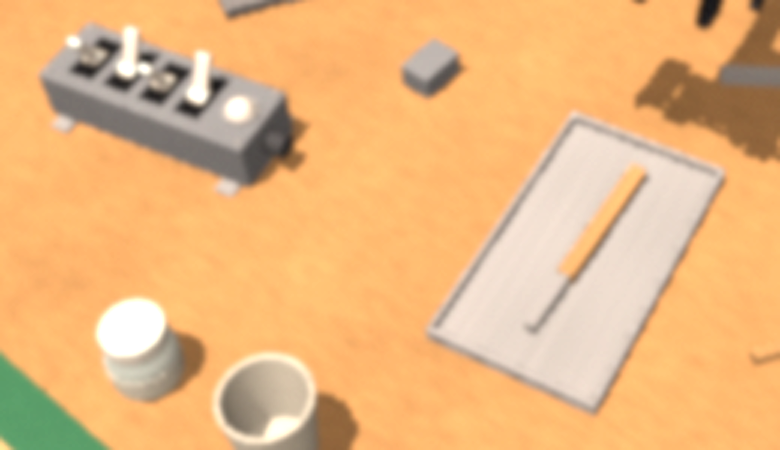

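Top view: levers 2 and 4, with ends at (607,75) and (702,55), lean away from the robot; 1 and 3 lean towards it. The scene view shows the stylus flat near the tray centre, from (640,170) to (532,328), with the gripper clear.

```bash
python3 -c "
from plant import arm
print(arm.job_done())"
```

```text
the job is handed in; nothing more can be done
None
```

The job is done and handed in at about 10.7 s on the robot's clock; the hand-in reports no verdict.

- **What I did:** I gripped the middle-sized stylus by its handle, 40 mm behind its centre. I then pushed lever 2 with the steel tip until the wrist force rose to about 16 N at its end stop. After backing straight off, I laid the stylus back in the tray and let go.
- **Levers:** In the last pictures lever 2 leans over parallel to lever 4, and levers 1 and 3 still lean towards the robot. The depth points taken during the push put lever 2's end within about 3 mm of lever 4's.
- **Stylus:** It lies flat near the tray centre, judged from the pictures only; I did not measure its final position. The arm stands clear of it.
- **Disagreements:** After the first push the lever looked about 3 mm short of parallel, so I pushed a further 4 mm. No check failed.

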